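# Fit the lamp battery and hold the solar panel at its tilt mark

## Task

Set the blue battery pack down flat in the battery bay of the solar lamp, contact end towards the panel's hinge, and let go of it. Then take the solar panel, swing it down without letting it drop until it lines up with the red clip on the bracket's quadrant, and finish while still holding it there in the fingers, steady, so that a colleague can tighten the clamp knob. Leave the red clip and everything else on the bench alone.

Things in the scene. Friction and masses are not known exactly. Their poses are not given: they have to be found in the camera images.
- pack_center (a point): Battery pack, the one thing to pick up: a blue 2 x 2 block of round cells, 70 x 38 x 38 mm, about 190 g, lying on the bench. This point is its centre, 19 mm above its underside. x runs along its 70 mm length towards its contact end, z is up; grip it across y (38 mm).
- pack_contacts (a point): Middle of the pack's contact end, 35 mm from its centre along +x: a white end cap with two brass contacts. The other end cap is black.
- lamp: Lamp head, lying back up: a white open-topped housing (180 x 190 mm, rim 56 mm above the bench, inside walls 90 mm either side of the bay's middle), a grey finned LED head on the robot's side, a pole stub on the far side. It is fixed on a plywood plate, 310 x 250 mm. Origin: underside of that plate on the lamp's middle line, 35 mm from the bay's centre towards the hinge; axes as the bay's.
- bay (a point): Centre of the battery bay's floor, 16 mm above the bench. x points from the LED head to the hinge (away from the robot), y along the hinge, z up. Four corner ribs 18 mm high leave a pocket of 76 mm (x) by 44 mm (y), open at the middle of each side so that fingers fit down beside the pack. Brass contact leaves are at its hinge end (+x).
- hinge (a point): Middle of the solar panel's hinge line, 110 mm beyond the bay's centre along the bay's x and 72 mm above the bench; same axes as the bay. The panel turns about this y.
- panel (a joint): Angle of the solar panel above level: 0 = folded flat over the housing towards the robot, 1.57 = upright, and it starts leaning back a little past upright against its stop at about 1.75. Its clamp bolt is loose: past upright towards the robot it falls shut if not held.
- panel_edge (a point): Grip point on the solar panel, at the middle of its free edge, 10 mm in from the edge and 150 mm from the hinge line, in mid-thickness. The panel is 160 mm from hinge to free edge, 180 mm wide, 15 mm thick, about 0.4 kg, dark blue cells in an aluminium frame. x points to the hinge, y along it, z out of the face with the cells (away from the robot when it stands).
- panel_bolt (a point): The yellow clamp knob on the panel's left side (+y), on the panel's mid-plane, 71 mm from the hinge line: it travels along the slot of the aluminium quadrant, 127 mm to +y of the panel's middle, and points at the angle.
- index (a joint): Angle of the red index clip on the quadrant, in the same measure as panel: panel and clip agree when the two numbers are equal. It is between 1.0 and 1.3 (57 to 74 degrees) and stays where it is.
- mark (a point): The red index clip, a tab 20 x 18 x 10 mm on the outer rim of the quadrant on the lamp's left side (+y, 115 mm from the middle), 92 mm from the hinge line; its x points to the hinge line.
- shell_a: Bystander, leave alone: a white stepped-cross plastic marker shell, open at the top, 120 x 90 x 32 mm, beyond the work area.
- shell_b: Bystander, leave alone: a second such white shell, at the left.
- tweezers: Bystander, leave alone: black tweezers, 140 mm long, near the robot on the right.
- driver: Bystander, leave alone: a screwdriver lying near the robot on the left.
- spool: Bystander, leave alone: a solder spool standing on end, 60 mm diameter, 50 mm high, at the right.
- tin: Bystander, leave alone: a low steel tip-cleaning tin with brass wool, 68 mm diameter, 38 mm high, at the right.
- flux: Bystander, leave alone: a small amber flux bottle, 44 mm diameter, 85 mm high, at the left.
Not all that is in view belongs to the job. Leave any pink or turquoise look-alike of the part that bears pack_center alone.

How it is judged:
By the outcome, as a careful person would: the job done as asked, in the order asked, and still so for the second after the job is handed in, while the arm keeps its last pose, push and grip.
It also fails if it takes over 64 s, if anything falls off the work surface, if the arm or the gripper's body presses on something with over 40 N, if the wrist force passes 120 N, or if a joint passes its speed limit or range.

## Robot

A 6-joint arm with a two-finger parallel gripper is mounted at the origin on the work surface. World frame = base frame: x ahead of the robot, y to its left, z up, the work surface at z = 0. Lengths are in m, angles in rad, forces in N, time in s.
With the tool pointing down it reaches from about 0.35 to 0.975 m from the base axis. Payload 7.1 kg.
Tool frame: the origin (TCP) lies midway between the tips of the shut fingers; the grasp point (between the pads) lies 19 mm behind it; z points along the fingers, y is the line along which they close (so a half turn about z gives the same grasp; the last joint's range is limited). The gripper opens to 88 mm and grips with 3 to 60 N. Pads are 20 mm wide; open, the fingers measure 115 mm over their backs; the gripper's body (75 mm by 178 mm) begins 61 mm behind the grasp point.
Start: joints at [1.296, 0.423, 1.63, -0, 1.089, -0.019], TCP at [0.158, 0.605, 0.223] pointing down, gripper open.
Joint ranges: [-3, 3], [-0.9, 2.11], [0.09, 2.58], [-1.31, 4.45], [0.11, 2.69], [-2.54, 2.54]. Speed limits (rad/s): [2.39, 2.39, 3.01, 3.14, 3.14, 3.14].

## Interface

Orientations are given as a unit quaternion [w, x, y, z].
In Python, from station import move_pose, movel, movej, command_gripper, wait, inverse_kinematics, read_camera, camera_info, MotionError, job_done, get_time, get_joint_pos, get_qvel, get_effort, get_tcp_pos, get_ee_rot, get_ft_force, get_ft_torque, get_grip_width, get_finger_force gives the robot as it stands. Calls block until the motion is done:
- move_pose(position, orientation): joint-space move of the TCP to a pose.
- movel(position, frame=None, v=0.15, until_force=None): straight line of the TCP; frame=None keeps the orientation; v is the mean speed in m/s. With until_force (N) it stops when the force on the tool has changed by that much, and returns True; else False.
- movej(angles): joint-space move.
- command_gripper(opening): opening from 0.0 (shut) to 1.0 (fully open); the grip force is fixed at half the most; returns when the fingers have stopped.
- wait(seconds).
- inverse_kinematics(position, orientation): joint angles nearest the present ones, or None.
- read_camera(name): name is "side" or "top" or "wrist"; returns the picture (480x640x3 uint8, red, green, blue); there is no depth.
- camera_info(name): a dict with "intrinsics" (3x3 intrinsics, pixels), "dist" ([k1, k2, p1, p2, k3] as OpenCV has them; the pictures are not rectified), "T" (4x4, takes a point from camera to world coordinates); the wrist camera has in their place "tool_from_camera" (4x4, takes a point from camera to tool coordinates, whose origin is the TCP and whose axes are the flange's). Camera axes: x right, y up, looking along -z (the intrinsics and any distortion apply to the point x, -y, -z); pixel columns grow to the right and rows downward; lengths in m; the calibration is good to about 2 mm. A picture is of the moment at which its call begins: read the wrist's pose just before it. camera_info takes no time and is no camera call.
A pose or a line that the arm cannot do raises MotionError and nothing moves.
- job_done(): hands the job in; it is judged then, once.
Readings, each from a call of its own:
- get_time(): time.
- get_joint_pos(): joint angles.
- get_qvel(): joint speeds.
- get_effort(): joint torques, N m.
- get_tcp_pos(): TCP position.
- get_ee_rot(): TCP orientation.
- get_ft_force(): force on the tool from outside, world axes, zero at the start.
- get_ft_torque(): the same for the moment, N m.
- get_grip_width(): opening from 0.0 (shut) to 1.0 (fully open).
- get_finger_force(): force on a finger pad.
Only numpy, scipy, OpenCV 4.12 (cv2) and the standard library are available. Lean on these libraries where they do the work, as an engineer would, in place of code of your own. Each camera call takes 0.05 s, during which the arm holds its last target. There are 200 camera calls.

## Working session

There is one attempt and no reset: what is moved stays moved. The work goes in short steps, each a Python script; the robot and the scene stay as the last script left them, time stands still between calls to the robot, and variables do not carry over. Pictures are saved under pics/ and viewed, at most 10 in all, crops included, and the job is handed in when it is done.

```bash
mkdir -p pics; ls; python3 - <<'E'
from station import *
import cv2,json
for n in("top","side"):
    cv2.imwrite(f"pics/{n}1.png",read_camera(n)[:,:,::-1])
for n in("top","side","wrist"):
    print(n,camera_info(n))
print(get_time(),get_tcp_pos(),get_ee_rot())
E
```

```text
pics
top {'intrinsics': array([[462.96381914,   0.        , 315.33659213],
       [  0.        , 462.96381914, 238.2197237 ],
       [  0.        ,   0.        ,   1.        ]]), 'dist': array([-0.11799138,  0.        ,  0.        ,  0.        ,  0.        ]), 'T': array([[-0.02895376,  0.99794824, -0.057105  ,  0.46055196],
       [-0.99948699, -0.02812129,  0.01532818,  0.00494799],
       [ 0.01369087,  0.05751952,  0.9982505 ,  1.1897158 ],
       [ 0.        ,  0.        ,  0.        ,  1.        ]])}
side {'intrinsics': array([[511.11473835,   0.        , 318.13325471],
       [  0.        , 511.11473835, 234.76531413],
       [  0.        ,   0.        ,   1.        ]]), 'dist': array([-0.1400195,  0.       ,  0.       ,  0.       ,  0.       ]), 'T': array([[ 0.73616927,  0.44200324, -0.51253091, -0.07983596],
       [-0.67663713,  0.46418152, -0.57157476, -0.65367177],
       [-0.01473052,  0.76757322,  0.64079198,  0.8126178 ],
       [ 0.        ,  0.        ,  0.        ,  1.        ]])}
wrist {'intrinsics': array([[381.04622656,   0.        , 317.97942069],
       [  0.        , 381.04622656, 234.27614295],
       [  0.        ,   0.        ,   1.        ]]), 'dist': array([-0.00207032,  0.        ,  0.        ,  0.        ,  0.        ]), 'tool_from_camera': array([[ 2.49781144e-04,  9.58272400e-01,  2.85856511e-01,
         7.94926842e-02],
       [ 9.99999786e-01, -6.67285313e-05, -6.50105819e-04,
         2.48855739e-04],
       [-6.03903679e-04,  2.85856612e-01, -9.58272212e-01,
        -1.61174484e-01],
       [ 0.00000000e+00,  0.00000000e+00,  0.00000000e+00,
         1.00000000e+00]])}
0.1 [0.15796528 0.60415762 0.22195818] [-9.42040928e-05  1.27538178e-01  9.91833397e-01 -7.19378039e-04]
```

View pics/top1.png

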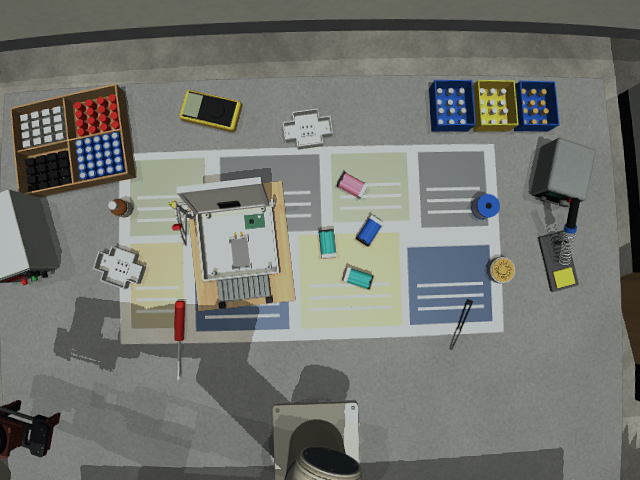

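View pics/side1.png

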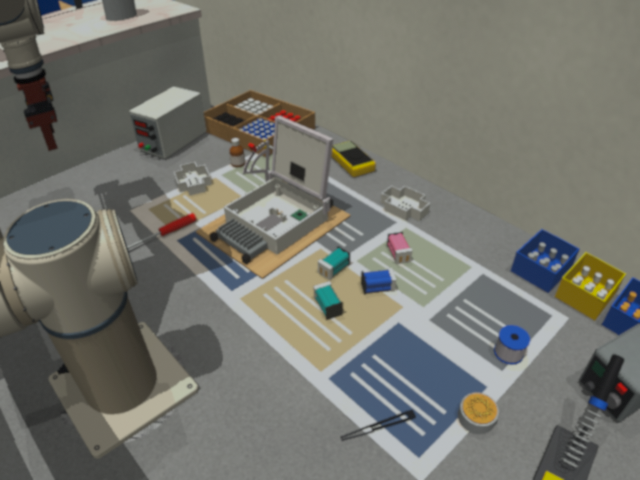

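Candidates in the top picture: blue block (369,230), turquoise ones (328,242) and (357,277), pink one (351,184). By the description I choose the blue one. I'll check it in a close crop that also covers the lamp.

```bash
cat > h.py <<'E'
from station import *
import numpy as np, cv2
from scipy.spatial.transform import Rotation as R
def Rq(q): return R.from_quat([q[1],q[2],q[3],q[0]])
def q_of(M): x,y,z,w=R.from_matrix(M).as_quat(); return [w,x,y,z]
def camT(n,pose=None):
    i=camera_info(n)
    if n!="wrist": return i,i["T"]
    T=np.eye(4); T[:3,:3]=Rq(pose[1]).as_matrix(); T[:3,3]=pose[0]
    return i,T@i["tool_from_camera"]
def ray(n,uv,pose=None):
    i,T=camT(n,pose)
    p=cv2.undistortPoints(np.array([[uv]],float),i["intrinsics"],i["dist"])[0,0]
    return T[:3,3],T[:3,:3]@np.array([p[0],-p[1],-1.])
def at_z(n,uv,z,pose=None):
    o,d=ray(n,uv,pose); return o+d*(z-o[2])/d[2]
def at_plane(n,uv,p0,nv,pose=None):
    o,d=ray(n,uv,pose); return o+d*(np.dot(np.array(p0)-o,nv)/np.dot(d,nv))
def proj(n,P,pose=None):
    i,T=camT(n,pose); c=(np.linalg.inv(T)@np.r_[P,1])[:3]*[1,-1,-1]
    return cv2.projectPoints(c.reshape(1,1,3),np.zeros(3),np.zeros(3),i["intrinsics"],i["dist"])[0].ravel()
def down(a):  # tool pointing down, tool y (closing line) at world angle a
    y=np.array([np.cos(a),np.sin(a),0]); z=np.array([0,0,-1.]); return q_of(np.c_[np.cross(y,z),y,z])
def snap(name,n="wrist"):
    p=(get_tcp_pos(),get_ee_rot()); im=read_camera(n); cv2.imwrite(f"pics/{name}.png",im[:,:,::-1]); return p,im
E
python3 - <<'E'
from h import *
im=cv2.imread("pics/top1.png")[165:315,165:400]
cv2.imwrite("pics/c1.png",cv2.resize(im,None,fx=3.4,fy=3.4,interpolation=cv2.INTER_CUBIC))
for uv,z in (((369,230),.03),((238,243),.03),((238,253),.016)): print(at_z("top",uv,z))
E
```

```text
[ 0.54382379 -0.14865426  0.03      ]
[0.52034732 0.1815817  0.03      ]
[0.49566622 0.18422683 0.016     ]
```

View pics/c1.png

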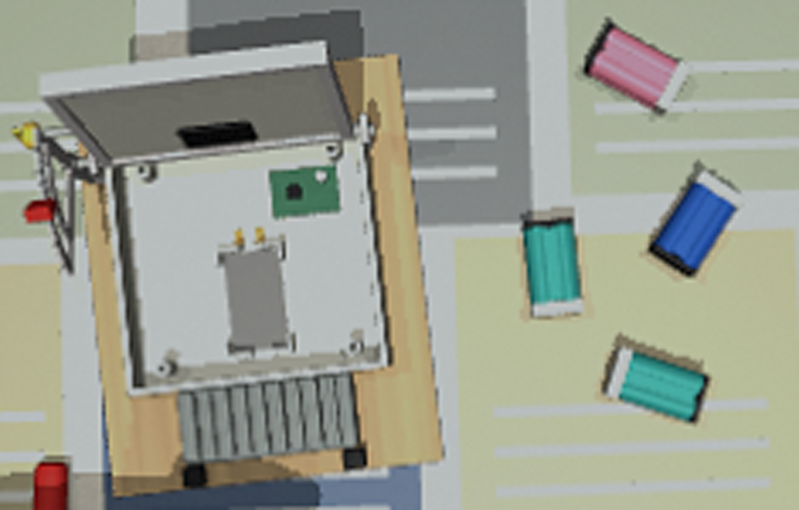

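The blue block, contact end (white) at the upper right, is the pack: white cap at crop (718,185), black cap at (672,262). The lamp's bay is the grey patch at crop (257,298), the red clip is at (40,211). Next come rough poses and a wrist view of lamp and pack.

```bash
python3 - <<'E'
from h import *
f=lambda c,z: at_z("top",(165+c[0]/3.4-.35,165+c[1]/3.4-.35),z)
w,b=f((718,185),.038),f((672,262),.038); print("pack",w,b,(w+b)/2,np.arctan2(*(w-b)[1::-1]))
fl,fr=f((133,392),.056),f((388,365),.056); d=fl-fr; print("rim",fl,fr,np.linalg.norm(d),np.arctan2(-d[0],d[1]))
bay=f((257,298),.016); print("bay",bay)
yaw=np.arctan2(-d[0],d[1]); q=down(yaw+np.pi/2)
print(inverse_kinematics([bay[0],bay[1],.30],q))
move_pose([bay[0]+.02,bay[1],.31],q)
wait(.2)
p,im=snap("w1"); np.save("w1.npy",np.r_[p[0],p[1]]); print(p,get_time())
E
```

```text
pack [ 0.57027201 -0.16580027  0.038     ] [ 0.51440715 -0.12973252  0.038     ] [ 0.54233958 -0.14776639  0.038     ] -0.573293480657152
rim [0.43068808 0.26396156 0.056     ] [0.44527078 0.07926452 0.056     ] 0.1852718316950425 0.07879129036447706
bay [0.49729386 0.17848722 0.016     ]
[ 3.22071853e-01  1.94303402e-01  1.76464681e+00 -4.44089210e-16
  1.18264244e+00 -1.32751576e+00]
(array([0.51709819, 0.17906713, 0.30984708]), array([-1.36317178e-04, -3.98645584e-02,  9.99205083e-01, -1.34505067e-05])) 2.3833
```

View pics/w1.png

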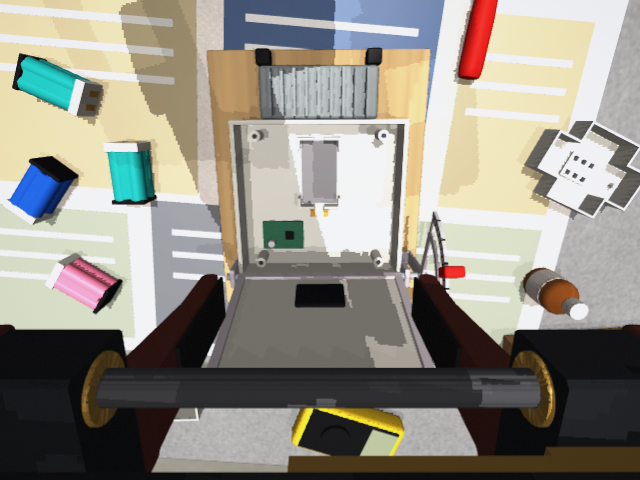

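The wrist picture shows the bay around (319,172), the contact leaves at (319,211), the red clip at (453,271) and the blue pack at (43,188). I'm enlarging the bay and the clip.

```bash
python3 - <<'E'
import cv2,numpy as np
im=cv2.imread("pics/w1.png"); r=lambda a:cv2.resize(a,None,fx=5.8,fy=5.8,interpolation=cv2.INTER_CUBIC)
cv2.imwrite("pics/c2.png",np.hstack([r(im[125:225,285:355]),r(im[205:305,410:475])])[:, :800])
E
```

```text
(no output)
```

View pics/c2.png

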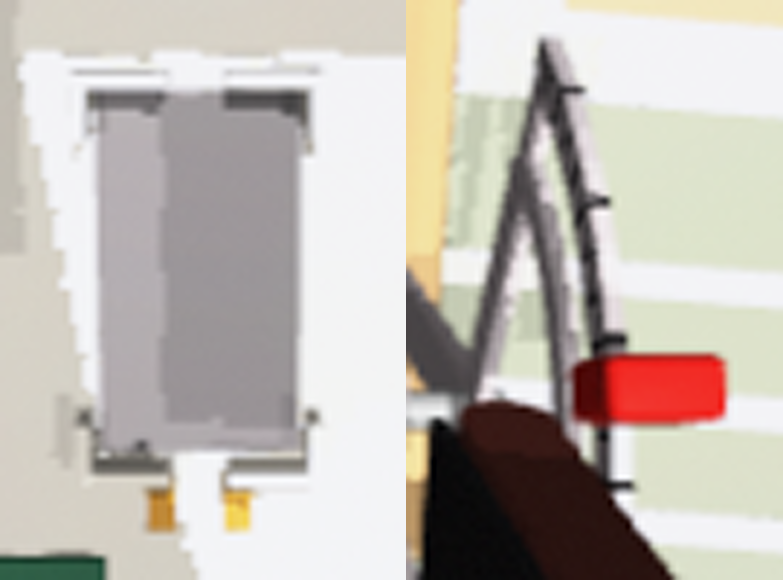

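```bash
python3 - <<'E'
from h import *
a=np.load("w1.npy"); p=(a[:3],a[3:])
f=lambda c,z: at_z("wrist",(285+c[0]/5.8-.4,125+c[1]/5.8-.4),z,p)
L=[f(c,.034) for c in ((87,92),(308,92),(91,472),(308,472))]
for l in L: print(l)
c=np.mean(L,0); print("c",c, "len",np.linalg.norm((L[2]+L[3]-L[0]-L[1])/2),"wid",np.linalg.norm((L[1]+L[3]-L[0]-L[2])/2))
fl,fr=[at_z("wrist",u,.056,p) for u in ((409,121),(231,122))]
hl,hr=[at_z("wrist",u,.056,p) for u in ((404,265),(236,266))]
d=fl-fr; print("rim",fl,fr,np.linalg.norm(d),np.arctan2(-d[0],d[1]),(fl+fr)/2)
w,b=at_z("wrist",(60,172),.03,p),at_z("wrist",(27,205),.03,p); print(w,b)
yaw=.0789; X=np.array([np.cos(yaw),np.sin(yaw),0]);Y=np.array([-X[1],X[0],0])
for cc in (c,):
  for u in((453,271),(447,271),(462,271)):
    cl=at_plane("wrist",u,cc+.115*Y,Y,p)-(cc+.110*X); x,z=cl@X,cl[2]+.034-.072; print("clip",x,z,np.hypot(x,z),np.arctan2(z,-x))
# top view bolts too
cl=at_plane("top",(165+40/3.4,165+211/3.4),c+.115*Y,Y)-(c+.110*X); x,z=cl@X,cl[2]+.034-.072; print("top clip",x,z,np.hypot(x,z),np.arctan2(z,-x))
E
```

```text
[0.46071029 0.15480466 0.034     ]
[0.45731586 0.1971597  0.034     ]
[0.53507965 0.16054786 0.034     ]
[0.53158446 0.20421848 0.034     ]
c [0.49617256 0.17918268 0.034     ] len 0.07459412125933042 wid 0.04315055541226308
rim [0.43070237 0.26832207 0.056     ] [0.44656309 0.08303698 0.056     ] 0.18596270977780355 0.08539357192973718 [0.43863273 0.17567952 0.056     ]
[ 0.51813804 -0.11825657  0.03      ] [ 0.56051215 -0.16156014  0.03      ]
clip -0.044846077691476596 0.09455485683776375 0.10465080809969865 1.1279304277599127
clip -0.039105845880091354 0.0804255091000212 0.08942890861458085 1.1182197400463454
clip -0.052562159908679636 0.11354783122776484 0.12512350151268375 1.1372603924220988
top clip -0.043748772024685224 0.08994798550428955 0.10002297311091969 1.1181051273577252
```

Bay centre is (0.496, 0.179) at yaw about 0.083, and the clip reads about 1.12. Now a close look at the pack from above.

```bash
python3 - <<'E'
from h import *
q=down(-.573+np.pi/2)
move_pose([.542,-.148,.16],q); wait(.2)
p,im=snap("w2"); np.save("w2.npy",np.r_[p[0],p[1]]); print(p,get_time(),get_joint_pos())
E
```

```text
(array([ 0.54255084, -0.14710293,  0.16055579]), array([5.02997852e-04, 2.81775078e-01, 9.59480355e-01, 3.07983717e-05])) 3.9833 [-2.86203977e-01  4.12523405e-01  1.81717746e+00  3.72193384e-05
  9.11048792e-01 -1.28557317e+00]
```

View pics/w2.png

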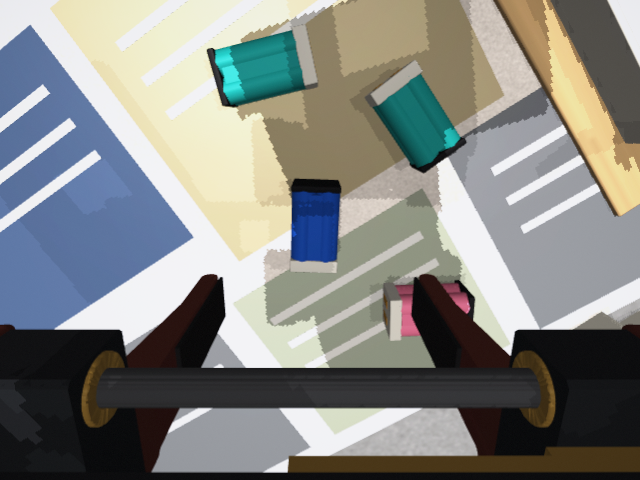

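```bash
python3 - <<'E'
from h import *
a=np.load("w2.npy"); p=(a[:3],a[3:])
for zw,zb in ((.038,.0),(.036,.004),(.038,.038)):
  w=at_z("wrist",(313.5,271),zw,p); b=at_z("wrist",(316.8,180.5),zb,p); d=w-b
  print(w,b,np.linalg.norm(d[:2]),np.arctan2(d[1],d[0]),(w+b)/2)
print(np.linalg.norm(at_z("wrist",(291,262),.036,p)-at_z("wrist",(338,264),.036,p)))
E
```

```text
[ 0.57086012 -0.16934815  0.038     ] [ 0.51611181 -0.13106279  0.        ] 0.06680679038701645 -0.6102543932994553 [ 0.54348596 -0.15020547  0.019     ]
[ 0.57153267 -0.16980823  0.036     ] [ 0.51560644 -0.13072745  0.004     ] 0.06822792700351508 -0.6099143888484821 [ 0.54356956 -0.15026784  0.02      ]
[ 0.57086012 -0.16934815  0.038     ] [ 0.51131085 -0.12787711  0.038     ] 0.07256695134055405 -0.6083163317774409 [ 0.54108549 -0.14861263  0.038     ]
0.03766029680575183
```

```bash
python3 - <<'E'
from h import *
q=down(-.609+np.pi/2)
command_gripper(.72)
move_pose([.543,-.150,.08],q)
hit=movel([.543,-.150,.007],v=.1,until_force=8); print(hit,get_tcp_pos())
command_gripper(0.3); print("grip",get_grip_width()*.088,get_finger_force())
movel([.543,-.150,.13],v=.2)
yaw=.083
move_pose([.496,.179,.13],down(yaw+np.pi/2)); 
movel([.496,.179,.075],v=.15); wait(.2)
p,im=snap("w3"); np.save("w3.npy",np.r_[p[0],p[1]]); print(p,get_grip_width()*.088,get_time())
E
```

```text
False [ 0.54344968 -0.15012555  0.00745623]
grip 0.0378528124649202 30.000529289245605
(array([0.49684415, 0.17910607, 0.07604315]), array([ 9.52240172e-04, -4.13073722e-02,  9.99145994e-01,  2.76507007e-04])) 0.03782592311229847 9.175
```

View pics/w3.png

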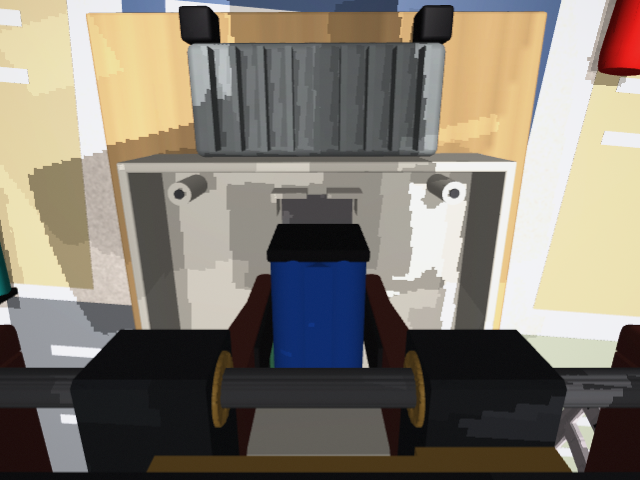

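```bash
python3 - <<'E'
from h import *
a=np.load("w3.npy"); p=(a[:3],a[3:]); yaw=.083
X=np.array([np.cos(yaw),np.sin(yaw),0]);Y=np.array([-X[1],X[0],0]); c=np.array([.496,.179,0])
def s(u,z): w=at_z("wrist",u,z,p)-c; return np.round([w@X,w@Y],4)
print("pack near end", s((268.5,262),.107),s((369,262),.107),s((283,224),.069),s((358.5,224),.069))
print("rib outer near", s((272,188.5),.034),s((361,188.5),.034),"inner",s((277,193.5),.034),s((357,193.5),.034), s((278,199),.034),s((356,199),.034))
print("rim",s((118,162.5),.056),s((516,161),.056), "inner",s((129,171),.056),s((505,171),.056))
E
```

```text
pack near end [-0.0292 -0.0174] [-0.0292  0.0192] [-0.0332 -0.0153] [-0.0332  0.0192]
rib outer near [-0.0435 -0.024 ] [-0.0434  0.0238] inner [-0.0407 -0.0214] [-0.0407  0.0218] [-0.0377 -0.0209] [-0.0377  0.0213]
rim [-0.0596 -0.0932] [-0.0603  0.0937] inner [-0.0557 -0.0886] [-0.0556  0.0892]
```

```bash
python3 - <<'E'
import cv2
im=cv2.imread("pics/w3.png")
for c in (300,340): print([tuple(map(int,im[r,c])) for r in range(216,272,2)])
print([tuple(map(int,im[r,285])) for r in range(184,206)])
E
```

```text
[(70, 68, 71), (70, 68, 71), (71, 68, 70), (70, 69, 70), (9, 8, 9), (8, 7, 7), (10, 9, 9), (10, 7, 7), (10, 9, 9), (10, 9, 9), (9, 8, 8), (10, 10, 9), (8, 8, 8), (8, 8, 8), (9, 8, 8), (9, 10, 9), (9, 9, 9), (10, 10, 8), (14, 13, 14), (14, 13, 14), (13, 11, 11), (12, 12, 11), (13, 11, 12), (87, 37, 15), (106, 43, 14), (108, 45, 16), (108, 43, 15), (108, 43, 14)]
[(70, 68, 71), (70, 68, 70), (71, 69, 71), (71, 68, 70), (9, 10, 9), (8, 7, 8), (8, 8, 7), (11, 11, 10), (9, 9, 8), (10, 10, 9), (6, 5, 6), (10, 9, 7), (6, 7, 5), (10, 9, 8), (11, 11, 11), (9, 7, 8), (9, 8, 8), (14, 12, 11), (12, 11, 12), (15, 14, 15), (14, 12, 12), (13, 11, 12), (32, 15, 11), (110, 45, 15), (110, 44, 15), (110, 45, 15), (110, 44, 15), (111, 45, 17)]
[(169, 179, 183), (136, 144, 148), (135, 145, 148), (127, 135, 139), (91, 96, 100), (91, 96, 100), (90, 95, 98), (91, 96, 100), (95, 99, 103), (115, 121, 125), (136, 143, 148), (136, 143, 147), (135, 144, 149), (134, 143, 148), (124, 131, 135), (71, 69, 72), (69, 69, 71), (69, 68, 71), (70, 68, 71), (71, 69, 72), (70, 68, 72), (71, 69, 71)]
```

```bash
python3 - <<'E'
from h import *
yaw=.083
X=np.array([np.cos(yaw),np.sin(yaw),0]);Y=np.array([-X[1],X[0],0]); c=np.array([.496,.179,0])
t=c-.0018*X-.001*Y
movel(t+[0,0,.05],v=.08)
hit=movel(t+[0,0,.021],v=.04,until_force=8); print(hit,get_tcp_pos(),get_ft_force(),get_ft_torque())
if get_tcp_pos()[2]<.026:
    command_gripper(.6); wait(.2)
    movel(t+[0,0,.15],v=.2)
    movel(t-.06*X+[0,0,.20],v=.2); wait(.1)
    p,im=snap("w4"); np.save("w4.npy",np.r_[p[0],p[1]])
    cv2.imwrite("pics/c4.png",cv2.resize(im[120:420,150:490,::-1],None,fx=2,fy=2))
print(get_time())
E
```

```text
True [0.49399284 0.17771798 0.02303104] [ 0.04973405 -0.34086879  2.82594176] [ 0.0765527  -0.08412081  0.01547594]
12.425
```

View pics/c4.png

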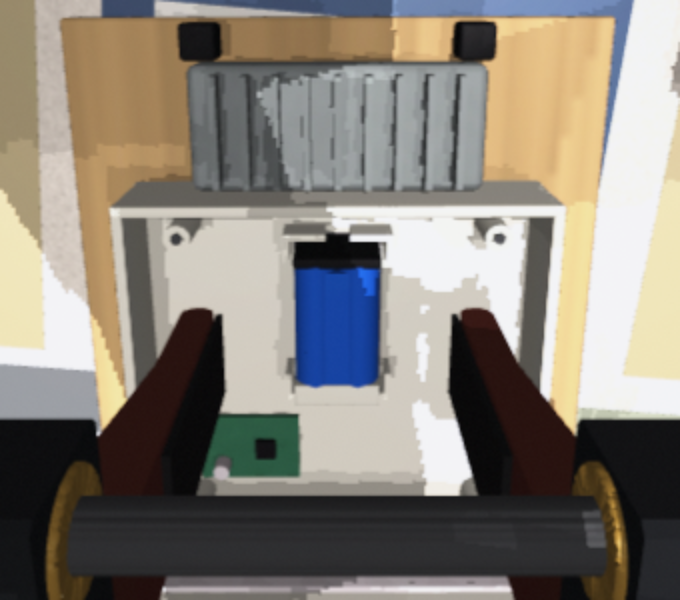

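The pack sits flat inside the four ribs (crop (338,315)), with its white contact end towards the hinge. On to the panel: arc reachability, then the pre-grasp.

```bash
cat >> h.py <<'E'
yaw=.083
X=np.array([np.cos(yaw),np.sin(yaw),0]);Y=np.array([-X[1],X[0],0]);Z=np.array([0,0,1.])
c=np.array([.496,.179,0]); H=c+.110*X+.072*Z
def pan(th,r,s=1,off=0.):   # TCP pose in panel plane, r from hinge line
    z=np.cos(th)*X-np.sin(th)*Z; y=s*(np.sin(th)*X+np.cos(th)*Z)
    return H-r*z+off*Y, q_of(np.c_[np.cross(y,z),y,z])
E
python3 - <<'E'
from h import *
g=lambda u: at_z("top",(165+u[0]/3.4-.35,165+u[1]/3.4-.35),.2295)
for u in ((42,78),(324,42),(50,97),(331,60)): 
    w=g(u)-H; print(w@X,w@Y)
for s in (1,-1):
  for th,r in ((1.75,.25),(1.75,.21),(1.75,.131),(1.4,.131),(1.1,.131)):
    k=inverse_kinematics(*pan(th,r,s)); print(s,th,r,None if k is None else np.round(k,2))
E
```

```text
0.03235954295909925 0.08814948747184324
0.0345082403635263 -0.08861931052284384
0.019915285534848236 0.08417425587139807
0.022832851313113415 -0.0917754970852707
1 1.75 0.25 [0.26 0.51 1.28 0.03 1.53 0.17]
1 1.75 0.21 [0.26 0.53 1.34 0.03 1.45 0.17]
1 1.75 0.131 [0.26 0.58 1.44 0.03 1.3  0.17]
1 1.4 0.131 [ 0.31  0.36  1.79 -0.05  0.82  0.26]
1 1.1 0.131 [ 0.37  0.26  2.08 -0.36  0.37  0.6 ]
-1 1.75 0.25 None
-1 1.75 0.21 None
-1 1.75 0.131 None
-1 1.4 0.131 None
-1 1.1 0.131 None
```

```bash
python3 - <<'E'
from h import *
movel(get_tcp_pos()+[0,0,.15],v=.25)
command_gripper(.8)
move_pose(*pan(1.745,.26)); movel(pan(1.745,.20)[0],v=.15); wait(.2)
p,im=snap("w5"); np.save("w5.npy",np.r_[p[0],p[1]]); print(p,pan(1.745,.20),get_time())
E
```

```text
(array([0.64090901, 0.19119692, 0.27035553]), array([-0.05828426,  0.67461543,  0.73316031, -0.0630311 ])) (array([0.64016677, 0.1909934 , 0.26897297]), [np.float64(-0.05890745436724986), np.float64(0.6745943553919344), np.float64(0.7330449457525435), np.float64(-0.06401152239996552)]) 15.7917
```

View pics/w5.png

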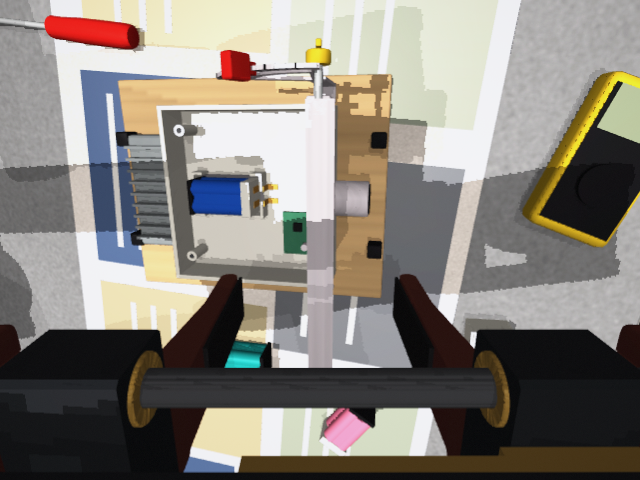

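The panel edge runs at columns 308–334, centred between the fingers (243 and 395). The knob is at (318,56) and the red clip at (236,66). I'll grip and read the clip angle from this view by colour.

```bash
cat >> h.py <<'E'
def clip_angle(im,p):
    hsv=cv2.cvtColor(im,cv2.COLOR_RGB2HSV); out={}
    for n,lo,hi,y,s in (("clip",(0,170,90),(6,255,255),.115,0),("knob",(22,150,90),(32,255,255),.127,0)):
        m=cv2.inRange(hsv,lo,hi); m[110:]=0; m[:,:150]=0; m[:,520:]=0   # rows beyond the lamp's side only
        k,lab,st,ce=cv2.connectedComponentsWithStats(m)
        if k<2: continue
        i=1+np.argmax(st[1:,4])
        for yy in (y-.01,y,y+.01):
            w=at_plane("wrist",ce[i],H+yy*Y,Y,p)-H; out[n,round(yy,3)]=(ce[i].round(1),st[i].tolist(),round(np.hypot(w@X,w[2]),4),round(np.arctan2(w[2],-(w@X)),4))
    return out
E
python3 - <<'E'
from h import *
a=np.load("w5.npy"); im=cv2.imread("pics/w5.png")[:,:,::-1].copy()
for k,v in clip_angle(im,(a[:3],a[3:])).items(): print(k,v)
movel(pan(1.745,.131)[0],v=.1,until_force=10); print(get_tcp_pos()-pan(1.745,.131)[0],get_ft_force())
command_gripper(.05); print(get_grip_width()*.088,get_finger_force(),get_ft_force(),get_ft_torque(),get_time())
E
```

```text
('clip', 0.105) (array([235.8,  65.5]), [221, 50, 35, 31, 833], np.float64(0.1668), np.float64(1.5035))
('clip', 0.115) (array([235.8,  65.5]), [221, 50, 35, 31, 833], np.float64(0.1007), np.float64(1.1648))
('clip', 0.125) (array([235.8,  65.5]), [221, 50, 35, 31, 833], np.float64(0.0708), np.float64(0.2649))
('knob', 0.117) (array([318.3,  54. ]), [306, 39, 25, 26, 393], np.float64(0.1175), np.float64(1.7474))
('knob', 0.127) (array([318.3,  54. ]), [306, 39, 25, 26, 393], np.float64(0.0527), np.float64(1.7542))
('knob', 0.137) (array([318.3,  54. ]), [306, 39, 25, 26, 393], np.float64(0.0122), np.float64(-1.4525))
[0.00050609 0.00012956 0.00052621] [-0.26975656 -0.73400926  0.46040045]
0.014656612399934927 29.99163508415222 [ 2.01733704 -0.7558262  -0.90628616] [ 0.03227548 -0.48342083  0.06091796] 17.525
```

```bash
cat >> h.py <<'E'
from scipy.optimize import brentq
def cyl(uv,p,r):   # ray against the cylinder of radius r about the hinge line, nearest hit
    o,d=ray("wrist",uv,p); f=lambda t:np.hypot((o+t*d-H)@X,(o+t*d-H)[2])-r
    ts=np.linspace(0,.6,1201); v=[f(t) for t in ts]
    i=next((i for i in range(1200) if v[i]>0>=v[i+1]),None)
    if i is None: return None
    w=o+brentq(f,ts[i],ts[i+1])*d-H; return round(np.arctan2(w[2],-(w@X)),4),round(w@Y,4)
def blobs(im,p):
    hsv=cv2.cvtColor(im,cv2.COLOR_RGB2HSV)
    for n,lo,hi,r in (("clip",(0,170,60),(6,255,255),.092),("knob",(22,150,60),(32,255,255),.071)):
        m=cv2.inRange(hsv,lo,hi); m[130:]=0; m[:,:150]=0; m[:,520:]=0
        k,lab,st,ce=cv2.connectedComponentsWithStats(m)
        for i in range(1,k):
            if st[i,4]>60: print(n,ce[i].round(1),st[i].tolist(),[cyl(ce[i],p,r+e) for e in (-.009,0,.009)])
E
python3 - <<'E'
from h import *
a=np.load("w5.npy"); blobs(cv2.imread("pics/w5.png")[:,:,::-1].copy(),(a[:3],a[3:]))
for th in np.linspace(1.745,1.25,12)[1:]:
    P,q=pan(th,.131); movel(P,q,v=.04)
    print(round(th,3),get_ft_force().round(1),get_ft_torque().round(2),round(get_grip_width()*88,1),round(get_finger_force(),1))
    if np.linalg.norm(get_ft_force())>40: print("stop"); break
wait(.2); p,im=snap("w6"); np.save("w6.npy",np.r_[p[0],p[1]]); blobs(im,p)
z=Rq(p[1]).as_matrix()[:,2]; print("tool angle",np.arctan2(-z[2],z@X),(p[0]-P).round(4),get_time())
E
```

```text
clip [235.8  65.7] [221, 50, 35, 31, 843] [(np.float64(0.9269), np.float64(0.1184)), (np.float64(1.068), np.float64(0.1165)), (np.float64(1.1681), np.float64(0.1148))]
knob [318.4  54.1] [306, 39, 25, 26, 400] [(np.float64(1.7535), np.float64(0.1255)), (np.float64(1.752), np.float64(0.1241)), (np.float64(1.7508), np.float64(0.1227))]
1.7 [ 1.4 -0.2 -3.2] [ 0.07 -0.86  0.11] 14.7 30.0
1.655 [ 3.1  0.7 -3.7] [-0.01 -0.81  0.11] 15.1 30.0
1.61 [ 3.  -0.5 -4. ] [-0.03 -0.76  0.11] 14.6 30.0
1.565 [ 3.6 -0.1 -4.8] [-0.04 -0.85  0.06] 15.0 30.0
1.52 [ 3.  -0.4 -6.1] [-0.12 -0.82  0.08] 14.8 30.0
1.475 [ 3.8 -1.4 -7.8] [-0.16 -0.81  0.12] 14.5 30.0
1.43 [ 3.1 -1.1 -8.3] [-0.14 -0.81  0.03] 15.2 30.0
1.385 [ 5.  -3.  -8.3] [-0.21 -0.86  0.06] 14.9 30.0
1.34 [ 5.4 -1.7 -9.9] [-0.24 -0.76  0.01] 14.9 30.0
1.295 [  6.   -1.  -10.9] [-0.26 -0.78 -0.01] 15.0 30.0
1.25 [  6.8  -2.2 -11.2] [-0.33 -0.62 -0.03] 15.1 30.0
clip [294.4  37.6] [282, 13, 26, 50, 1183] [(np.float64(1.1018), np.float64(0.1188)), (np.float64(1.1223), np.float64(0.117)), (np.float64(1.1391), np.float64(0.1153))]
knob [320.3  28.1] [308, 8, 27, 33, 567] [(np.float64(1.2618), np.float64(0.1272)), (np.float64(1.2599), np.float64(0.1253)), (np.float64(1.2585), np.float64(0.1235))]
knob [514.7 118. ] [506, 97, 14, 33, 250] [None, None, None]
tool angle 1.2526061755075963 [ 0.0007 -0.0001 -0.0001] 21.075
```

```bash
python3 - <<'E'
from h import *
for th in np.linspace(1.25,1.125,4)[1:]:
    P,q=pan(th,.131); movel(P,q,v=.03)
    print(round(th,3),get_ft_force().round(1),round(get_grip_width()*88,1))
wait(.4); p,im=snap("w7"); np.save("w7.npy",np.r_[p[0],p[1]]); blobs(im,p)
z=Rq(p[1]).as_matrix()[:,2]; print("tool angle",np.arctan2(-z[2],z@X),(p[0]-P).round(4),get_time())
cv2.imwrite("pics/c7.png",cv2.resize(im[0:140,230:420,::-1],None,fx=4,fy=4,interpolation=cv2.INTER_CUBIC))
E
```

```text
1.208 [  6.5  -0.4 -11.5] 14.6
1.167 [  7.5  -1.1 -13.8] 15.0
1.125 [  7.5  -0.6 -13.8] 15.0
clip [322.   36.7] [311, 13, 23, 49, 1017] [(np.float64(1.1436), np.float64(0.1189)), (np.float64(1.1411), np.float64(0.1172)), (np.float64(1.139), np.float64(0.1155))]
knob [305.9  31.1] [302, 22, 9, 19, 138] [(np.float64(1.0101), np.float64(0.1257)), (np.float64(1.0287), np.float64(0.1239)), (np.float64(1.0431), np.float64(0.1221))]
knob [500.7 105.3] [479, 80, 41, 50, 1288] [None, None, None]
tool angle 1.1272833867297778 [ 0.0008 -0.0001 -0.0001] 22.525
```

View pics/c7.png

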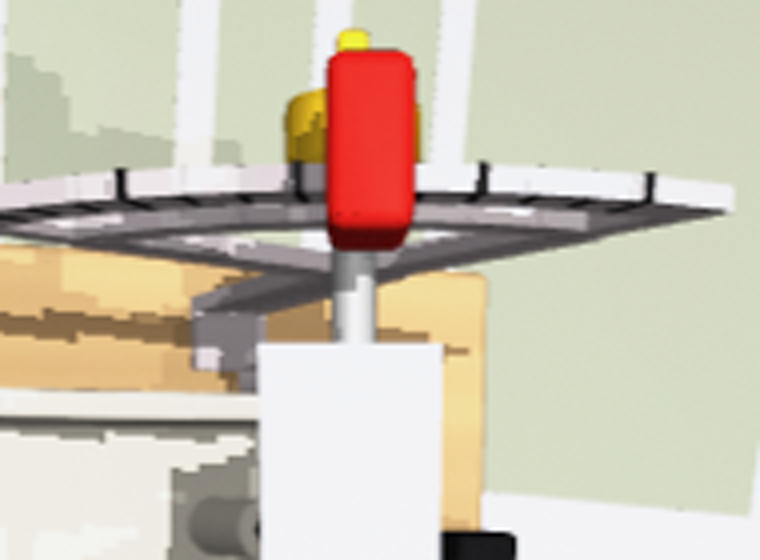

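The panel edge (crop columns 258–442) and knob (286–418) are centred near column 351, the clip (327–414) near 370. So the panel sits about 0.02 rad too low. I'll raise it by that and compare columns again numerically.

```bash
cat >> h.py <<'E'
def cols(im):
    h=cv2.cvtColor(im,cv2.COLOR_RGB2HSV).astype(int)
    red=((h[...,0]<7)|(h[...,0]>174))&(h[...,1]>170)&(h[...,2]>60)
    yel=(h[...,0]>18)&(h[...,0]<34)&(h[...,1]>170)&(h[...,2]>60)
    W=slice(280,360); e=lambda m:(np.flatnonzero(m[:,W].any(0))+280)[[0,-1]]
    f=lambda m:[tuple((np.flatnonzero(r[W])+280)[[0,-1]].tolist()) if r[W].any() else None for r in m]
    print("red",f(red[20:50:6]),"knob",f(yel[24:40:3]),"stem",f((h[70:84:4,:,1]<60)),"edge",f((h[100:135:8,:,1]<12)&(h[100:135:8,:,2]>235)))
E
python3 - <<'E'
from h import *
im=cv2.imread("pics/w7.png")[:,:,::-1].copy(); cols(im)
a=np.load("w7.npy"); p=(a[:3],a[3:]); print([cyl(u,p,r) for u,r in (((317.7,31),.071),((322.3,34),.102),((322.3,34),.097))])
for th in (1.135,1.145):
    P,q=pan(th,.131); movel(P,q,v=.02); print(th,get_ft_force().round(1))
wait(.4); p,im=snap("w8"); cols(im)
z=Rq(p[1]).as_matrix()[:,2]; print("tool angle",np.arctan2(-z[2],z@X),(p[0]-P).round(4),get_time())
E
```

```text
red [(312, 332), (312, 332), (312, 332), (312, 332), (312, 332)] knob [(304, 310), (302, 310), (302, 334), (302, 334), (302, 334), (302, 310)] stem [(290, 359), (280, 359), (280, 359), (280, 359)] edge [(280, 339), (296, 339), (296, 339), (296, 359), (296, 359)]
[(np.float64(1.116), np.float64(0.1239)), (np.float64(1.1399), np.float64(0.1164)), (np.float64(1.1411), np.float64(0.1174))]
1.135 [  6.7  -0.6 -12.3]
1.145 [  7.1  -1.6 -12.4]
red [(307, 328), (307, 328), (307, 328), (307, 328), (307, 328)] knob [(304, 332), (302, 333), (302, 334), (302, 334), (302, 334), (302, 334)] stem [(292, 359), (280, 359), (280, 359), (280, 359)] edge [(280, 339), (296, 339), (280, 339), (296, 359), (296, 359)]
tool angle 1.1473621136213974 [ 0.0007 -0.0001 -0.0001] 23.475
```

Clip (307–328), knob (302–334) and panel edge (296–339) now all centre on column about 317.8, so they are in line. I'll check that everything is steady and hand in.

```bash
python3 - <<'E'
from h import *
a=get_tcp_pos(); wait(.5); print(get_tcp_pos()-a,get_qvel(),get_finger_force(),get_grip_width()*.088)
cols(read_camera("wrist")); print(job_done(),get_time())
E
```

```text
[8.23314167e-06 1.04420175e-05 2.01198331e-06] [-0.00081656  0.00015159 -0.00056936  0.0010142  -0.00055796  0.00057231] 29.97802644968033 0.014785964653978812
red [(307, 328), (307, 328), (307, 328), (307, 328), (307, 328)] knob [(304, 332), (302, 333), (302, 334), (302, 334), (302, 334), (302, 334)] stem [(292, 359), (280, 359), (280, 359), (280, 359)] edge [(280, 339), (296, 339), (280, 339), (296, 359), (296, 359)]
the job is handed in; nothing more can be done
the job is handed in; nothing more can be done
```

The job is handed in: the blue pack lies flat in the bay with its contact end towards the hinge, and the gripper is holding the solar panel steady in line with the red clip at about 1.147 rad (clip and knob within half a pixel in the wrist camera), at about 24 s of the 64 s allowed.

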